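Switch the tube sorter to its other chute and feed the waiting tubes

ROBOT

A 6-joint arm with a two-finger parallel gripper is mounted at the origin on the work surface; the furniture and walls round the work are solid. World frame = base frame: x ahead of the robot, y to its left, z up, the work surface at z = 0. Lengths are in mm, angles in rad, forces in N, time in s.
With the tool pointing down it reaches from about 225 to 875 mm from the base axis. Payload 3.4 kg.
Tool frame: the origin (TCP) lies between the finger pads; the fingertips stand 14 mm ahead of it and the grasp point (between the pads) lies 5 mm behind it (manip.tcp_to_tips is the z of the fingertips in the tool frame, in mm); z points along the fingers, y is the line along which they close (so a half turn about z gives the same grasp; the last joint's range is limited). The gripper opens to 85 mm and grips with 20 to 120 N. Pads are 22 mm wide; open, the fingers measure 114 mm over their backs; the gripper's body (76 mm by 85 mm) begins 54 mm behind the grasp point. The pads swing forward as they close: fully open they stand 13 mm farther back than shut.
Start: joints at [1.082, 0.276, 1.505, -0, 1.361, -0.121], TCP at [206.767, 536.571, 245.328] pointing down, gripper open.
Joint ranges: [-2.89, 2.89], [-0.75, 2.08], [0.22, 2.7], [-1.18, 4.32], [0.11, 2.71], [-2.7, 2.7]. Speed limits (rad/s): [2.57, 2.57, 3.14, 3.14, 3.14, 3.14].

INTERFACE

Orientations are given as a rotation vector (axis times angle).
In Python, from cell import manip gives the robot as it stands. The module is installed in compiled form; this text tells all that it offers.
- The arm moves only by the tool drive_tool, never from a script. Its argument "rows" is a list of rows, each an object of numbers: "grip": the opening, from -1 (shut) to 1 (fully open); "dx", "dy", "dz": the shift along the world's x, y, z scaled (see below); "ax", "ay", "az": the turn, a rotation vector about the world's x, y, z scaled (see below). In form: [{"grip": .., "dx": .., "dy": .., "dz": .., "ax": .., "ay": .., "az": ..}, ...]. A call has 1 to 8 rows; each row is the pose to reach, as a shift and turn from the pose commanded when the call began, turning the shorter way round; what a row does not reach only later rows make up. The controller multiplies each number of a shift by 0.2 m and each number of a turn by pi rad. A row lasts 1/8 s, in which the tool goes at most 62.5 mm and 10.7 degrees, less where a joint would pass 70% of its speed; a pose out of reach is approached as far as the arm can. A call with a number of a shift or a turn outside -1 to 1 is refused whole. A call with a gripper value outside its range is refused whole. The fingers move at their own pace and stop on an object; the grip force is fixed at half the most. Time passes only in rows, so rows that repeat a pose let the fingers close. It gives the time, the measured TCP pose, the force, the opening and the grip force at its end, in the units of the state.
- manip.get_state(): the state, without advancing time (a new reading comes with each control period).
- manip.read_camera(name): name is "side" or "top" or "wrist"; returns a dict with "frame" (480x640x3 uint8, red, green, blue), "depth" (480x640 float32, mm along the optical axis (not along the pixel's ray), 0 where there is no reading), "fx", "fy", "cx", "cy" (pixels), "world_to_cam" (4x4, takes a point from world to camera coordinates); the wrist camera has in their place "hand_eye" (4x4, takes a point from camera to tool coordinates, whose origin is the TCP and whose axes are the flange's). Camera axes: x right, y up, looking along -z (the intrinsics and any distortion apply to the point x, -y, -z); pixel columns grow to the right and rows downward; lengths in mm; the calibration is good to about 2 mm. A picture is of the moment at which its call begins: read the wrist's pose just before it.
- manip.close_job(): hands the job in; it is judged then, once.
Trained networks look in a picture, given as the dict that the camera call returned (one of the last four; its "shot" number tells which), for a name from the list of things; names that differ only in an ending like _2 or _b are one class to them, and where a whole thing is asked for, a point or a joint stands for the part that bears it (a point fixed in the world has none). Each returns a list of dicts, best first, with "p" (0 to 1); they miss things now and then, are a little off and sometimes report something else, mostly with a low value. They report only what shows in the picture. A call takes as long as a camera call.
- manip.trace(picture, target): "pixels" (480x640 bool, what is visible of it) and "bbox" ([left, top, right, bottom] in pixels, round what is visible of it).
- manip.mark_of(picture, target): "position" ([row, column] in pixels: a listed point, or the origin of a listed thing).
The state is a dict: "time": time; "joint_pos": joint angles; "qvel": joint speeds; "tau": joint torques, N m; "tcp_pos": TCP position; "tool_rot": TCP orientation; "contact_force": force on the tool from outside, world axes, zero at the start; "ft_torque": the same for the moment, N m; "opening": finger opening in mm; "gripper_force": force on a finger pad.
Only numpy, scipy, OpenCV 4.12 (cv2) and the standard library are available. Lean on these libraries where they do the work, as an engineer would, in place of code of your own. Each camera call takes 0.05 s, during which the arm holds its last target. There are 200 camera calls.

TASK

The blue seesaw gate of the tube sorter leans to the orange tray under its shelf. With the fingertips press down its raised end (yellow strip) so that it rocks right over and stays leaning to the green tray; only then push the two red-capped tubes waiting on the shelf over the shelf's edge, so that both roll down the gate into the green tray. Push the tubes lightly, never pinch or lift them, leave the tube in the orange tray and the other things on the desk where they are, and finish with the hand clear.

Things in the scene. Friction and masses are not known exactly. Their poses are not given: they have to be found in the camera images.
- sorter: Tube sorter, a fixed white fixture 104 x 290 mm in plan. Origin on the desk under the gate's pivot; x along the pivot (tubes on the shelf lie along x), y the rolling direction, z up. Feed shelf over the +y half of the gate, orange-floored tray at the +y end (y 69 to 139 mm), empty green-floored tray at the -y end (y -139 to -69); tray outer walls 62 mm high, inner walls 34 mm, sides 53 mm.
- gate (a joint): Seesaw gate: blue plate 86 (x) x 124 (y) x 4 mm on a pivot along the sorter's x, 62 mm above the desk; plate top 6 mm above the pivot. Radians: -0.36 leans to the orange tray (at the start; -y end raised), +0.36 leans fully to the green tray (hard stops). Past the middle a weight tips it on to that side and keeps it there; pressing its end takes about 1 N.
- gate_weight (a point): Centre of the dark steel weight (20 mm across) on a stalk at the gate's +x side, outside the side wall (x 56 to 66 mm), 40 mm above the pivot; it swings with the gate and tips it over centre. Its top reaches 112 mm above the desk.
- gate_press (a point): Where to press: top of the gate near its -y end, half-way across, 52 mm from the pivot, beside a yellow strip 10 mm wide along the end. About 86 mm above the desk at the start, 49 mm when the gate leans fully to the green tray. Clear side walls, 96 mm apart inside and 94 mm high, stand beside this open half of the gate.
- far_tray (a point): Centre of the green tray's floor, 11 mm above the desk.
- shelf_edge (a point): Middle of the feed shelf's edge, on its top, 100 mm above the desk. The shelf falls by about 1 degree from here (y -4 mm in the sorter) to y +66, between clear walls 96 mm apart that stand 13 mm above it. The tubes rest against a lip 3 mm high at y +50, over which fingers can reach behind them. Tubes pushed over this edge in -y drop about 30 mm onto the gate just past the pivot.
- tube_a0_mid (a point): Middle of a waiting blood tube with red cap resting on the feed shelf along the sorter's x, the one nearer the shelf edge; 81 mm long, 13 mm thick (cap 16 mm), 12 g, free to roll. This point is on its axis, half-way along, about 7 mm above the shelf; its z axis runs along the tube to the cap.
- tube_a1_mid (a point): Middle of a waiting blood tube with red cap resting on the feed shelf along the sorter's x, the one behind it, on the +y side; 81 mm long, 13 mm thick (cap 16 mm), 12 g, free to roll. This point is on its axis, half-way along, about 7 mm above the shelf; its z axis runs along the tube to the cap.
- tube_a0: The same tube as point tube_a0_mid, with origin at its round foot, on its axis; z along the tube to the cap.
- tube_a1: The same tube as point tube_a1_mid, with origin at its round foot, on its axis; z along the tube to the cap.
- tube_a2_mid (a point): Middle of the earlier tube, same kind, lying in the orange tray; it stays there.
- reagent_2: Bystander: white bottle with red cap, 40 mm wide, 83 high; origin at the centre of its underside.
- sample_cup_0: Bystander: sample cup with yellow lid, 41 mm wide, 50 high; origin at the centre of its underside.
- sample_cup_1: Bystander: sample cup with red lid, 41 mm wide, 50 high; origin at the centre of its underside.
- label_roll: Bystander: roll of white labels, 49 mm wide, 25 high; origin at the centre of its underside.

How it is judged:
By the outcome, as a careful person would: the job done as asked, in the order asked, and still so for the second after the job is handed in, with the robot touching nothing.
It also fails if it takes over 38 s, if anything falls off the work surface, if the arm or the gripper's body presses on something with over 40 N, if the wrist force passes 120 N, or if a joint passes its speed limit or range.

## Working session

There is one attempt and no reset: what is moved stays moved. The work goes in short steps, Python scripts to look and compute and a tool call to move; the robot and the scene stay as the last step left them, time stands still between calls to the robot, and variables do not carry over. Pictures are saved under pics/ and viewed, at most 10 in all, crops included, and the job is handed in when it is done.

Besides the shell and the picture viewer there is one more tool, called as name([rows], argument=value, ...), one row to a line, values as JSON. drive_tool: Moves the arm, as the interface text tells. Shifts and turns lie within -1 to 1; 1 stands for 0.2 m of shift or pi rad of turn. Its arguments: {"type":"object","properties":{"rows":{"type":"array","items":{"type":"object","properties":{"grip":{"type":"number"},"dx":{"type":"number"},"dy":{"type":"number"},"dz":{"type":"number"},"ax":{"type":"number"},"ay":{"type":"number"},"az":{"type":"number"}}}}},"required":["rows"]}

```bash
mkdir -p pics
cat > h.py <<'E'
import numpy as np, cv2
from cell import manip
from scipy.spatial.transform import Rotation as R
def px2w(c,row,col,depth=None,z=None):
    d=np.array([(col-c["cx"])/c["fx"],-(row-c["cy"])/c["fy"],-1.])
    T=np.linalg.inv(c["world_to_cam"]) if "world_to_cam" in c else c["T"]
    o=T[:3,3]; v=T[:3,:3]@d
    if z is not None: return o+v*(z-o[2])/v[2]
    return o+v*depth
def dep(c,row,col,k=2):
    r,q=int(round(row)),int(round(col)); p=c["depth"][max(0,r-k):r+k+1,max(0,q-k):q+k+1]; p=p[p>0]
    return float(np.median(p)) if p.size else 0
def shot(n):
    s=manip.get_state(); c=manip.read_camera(n)
    if n=="wrist":
        T=np.eye(4);T[:3,:3]=R.from_rotvec(s["tool_rot"]).as_matrix();T[:3,3]=s["tcp_pos"];c["T"]=T@c["hand_eye"]
    return c
def save(c,f): cv2.imwrite("pics/"+f,c["frame"][:,:,::-1])
E
python3 - <<'E'
from h import *
np.set_printoptions(precision=1,suppress=True)
s=manip.get_state();print(s["time"],s["tcp_pos"],s["tool_rot"],manip.tcp_to_tips)
hz=dict(gate_press=86,shelf_edge=100,tube_a0_mid=107,tube_a1_mid=107,far_tray=11,gate_weight=100,sorter=0,reagent_2=0,sample_cup_0=0,sample_cup_1=0,label_roll=0,tube_a0=107,tube_a2_mid=18)
ims=[]
for n in("top","side"):
    c=shot(n);ims.append(c);save(c,n+"1.png")
    for k,z in hz.items():
        for m in manip.mark_of(c,k)[:2]:
            r,q=m["position"];print(n,k,round(m["p"],2),int(r),int(q),px2w(c,r,q,z=z),px2w(c,r,q,dep(c,r,q)))
cv2.imwrite("pics/both.png",cv2.resize(np.vstack([i["frame"] for i in ims])[:,:,::-1],(400,600)))
E
```

```text
0.0 [206.5 536.1 244.5] [-0.6 -3.1  0. ] 14.0
top gate_press 0.66 236 242 [542.  334.2  86. ] [542.  334.2  86.1]
top shelf_edge 0.96 260 230 [501.1 352.5 100. ] [503.8 356.8  72.7]
top tube_a0_mid 0.68 275 219 [476.1 369.1 107. ] [475.8 368.2 111.7]
top tube_a1_mid 0.86 291 214 [452.1 376.2 107. ] [452.3 377.  102.6]
top far_tray 0.78 213 262 [592.7 309.5  11. ] [593.1 309.7   9.1]
top gate_weight 0.9 257 190 [506.9 416.3 100. ] [506.2 414.6 107.2]
top gate_weight 0.47 286 243 [457.9 331.4 100. ] [457.5 330.4 107.6]
top sorter 0.96 267 236 [497.3 358.3   0. ] [488.8 343.8  99.6]
top sorter 0.34 222 381 [574.1  92.9   0. ] [566.   99.4  48.5]
top reagent_2 0.89 193 362 [629.2 125.7   0. ] [617.1 131.1  54.1]
top reagent_2 0.49 246 459 [525.5 -47.5   0. ] [522.8 -40.8  23.5]
top sample_cup_0 0.94 199 446 [612.7 -28.6   0. ] [602.7 -15.9  48.5]
top sample_cup_0 0.9 221 382 [575.3  91.4   0. ] [567.2  98.   48.5]
top sample_cup_1 0.94 199 446 [612.7 -28.6   0. ] [602.7 -15.9  48.5]
top sample_cup_1 0.9 221 382 [575.3  91.4   0. ] [567.2  98.   48.5]
top label_roll 0.96 243 459 [531.7 -4
[... 494 characters left out ...]
 366.8 112.9]
side far_tray 0.82 241 340 [590.9 324.1  11. ] [589.5 294.3  32.9]
side reagent_2 0.86 302 358 [624.9 129.7   0. ] [622.3 104.8  23.2]
side reagent_2 0.53 233 303 [502.4 364.1   0. ] [505.  300.1  45.8]
side sample_cup_0 0.81 361 356 [614.  -22.4  -0. ] [612.  -39.4  19.7]
side sample_cup_0 0.75 312 334 [576.1 100.4   0. ] [575.1  80.3  19.5]
side sample_cup_1 0.81 361 356 [614.  -22.4  -0. ] [612.  -39.4  19.7]
side sample_cup_1 0.75 312 334 [576.1 100.4   0. ] [575.1  80.3  19.5]
side label_roll 0.56 368 315 [540.7 -41.1   0. ] [540.8 -63.   26.1]
side tube_a0 0.64 197 277 [443.2 353.8 107. ] [443.7 348.2 110.4]
side tube_a0 0.6 202 283 [458.7 330.5 107. ] [459.5 321.2 112.9]
```

View pics/top1.png

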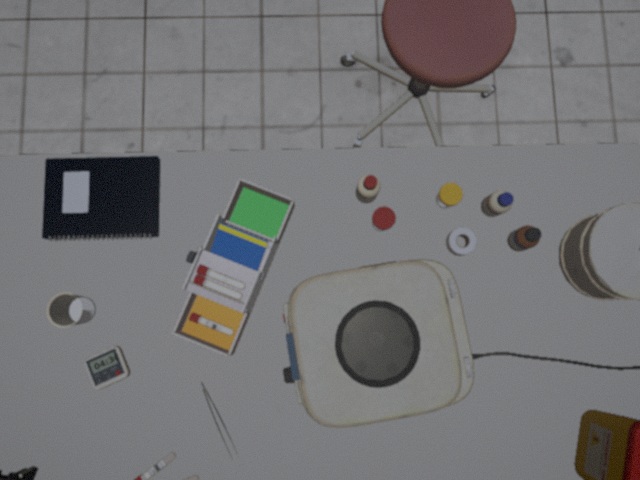

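View pics/side1.png

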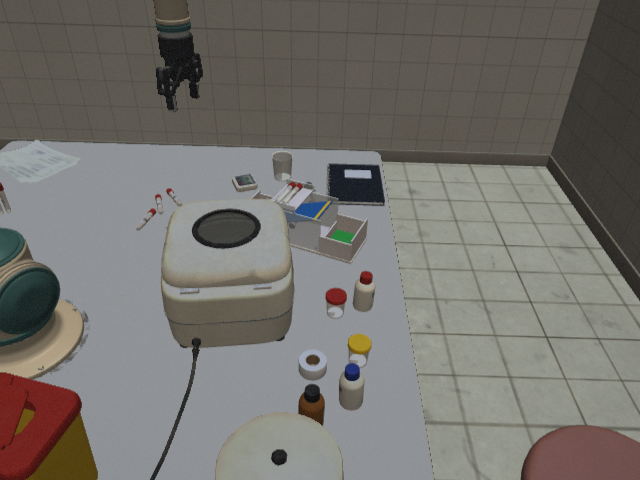

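The top view shows the sorter turned about 24°, with the green tray at pixel (260,212), the orange tray at (212,322) and the weight at (190,257). The side view agrees. The tool's y axis is already close to the sorter's x, so I'll move above the sorter for a closer look.

drive_tool([
  {"grip": -1, "dx": 0.9, "dy": -0.5, "dz": 0.25},
  {"grip": -1, "dx": 0.9, "dy": -0.5, "dz": 0.25},
  {"grip": -1, "dx": 0.9, "dy": -0.5, "dz": 0.25},
  {"grip": -1, "dx": 0.9, "dy": -0.5, "dz": 0.25},
])

```text
invalid input at $.rows[0]: expected keys grip, dx, dy, dz, ax, ay, az
```

drive_tool([
  {"grip": -1, "dx": 0.55, "dy": -0.4, "dz": 0.1},
  {"grip": -1, "dx": 0.55, "dy": -0.4, "dz": 0.1},
  {"grip": -1, "dx": 0.55, "dy": -0.4, "dz": 0.1},
  {"grip": -1, "dx": 0.55, "dy": -0.4, "dz": 0.1},
])

```text
invalid input at $.rows[0]: expected keys grip, dx, dy, dz, ax, ay, az
```

Run:
```python
from h import *
np.set_printoptions(precision=1,suppress=True)
s=manip.get_state();print(s["time"],s["tcp_pos"],s["tool_rot"],s["opening"]);print(R.from_rotvec(s["tool_rot"]).as_matrix())
c=shot("wrist");save(c,"w1.png")
for k,z in dict(gate_press=86,shelf_edge=100,tube_a0_mid=107,tube_a1_mid=107,far_tray=11,gate_weight=100,sorter=0,tube_a0=107,tube_a2_mid=18).items():
    for m in manip.mark_of(c,k)[:2]:
        r,q=m["position"];print(k,round(m["p"],2),int(r),int(q),px2w(c,r,q,z=z),px2w(c,r,q,dep(c,r,q)))
t=shot("top")
print([px2w(t,r,q,dep(t,r,q)) for r,q in((300,295),(345,320),(280,300))])
```

```text
1.4 [206.7 536.6 245.3] [0.6 3.1 0. ] 85.34908575788398
[[-0.9  0.4  0. ]
 [ 0.4  0.9  0. ]
 [ 0.   0.  -1. ]]
tube_a2_mid 0.65 401 275 [401.4 400.5  18. ] [370.2 420.1  60.7]
[array([433.5, 247.9, 159.8]), array([367.5, 212.6, 170.4]), array([472.3, 243.8,  -1.6])]
```

View pics/w1.png

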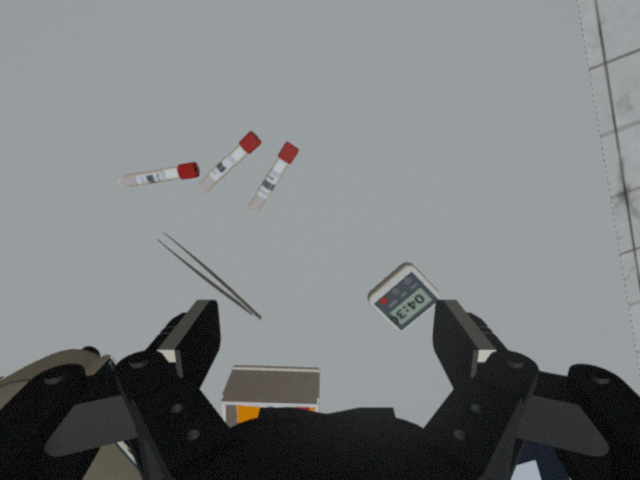

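The wrist view shows only the sorter's orange end, at the bottom edge (270,400): the camera looks back towards the robot. Each row needs every key, and I'll hover past the gate so the shelf comes into view.

drive_tool([
  {"grip": -1, "dx": 1, "dy": -0.6, "dz": 0.2, "ax": 0, "ay": 0, "az": 0},
  {"grip": -1, "dx": 1, "dy": -0.6, "dz": 0.2, "ax": 0, "ay": 0, "az": 0},
  {"grip": -1, "dx": 1, "dy": -0.6, "dz": 0.2, "ax": 0, "ay": 0, "az": 0},
  {"grip": -1, "dx": 1, "dy": -0.6, "dz": 0.2, "ax": 0, "ay": 0, "az": 0},
])

```text
time: 2.45
tcp_pos: [408.8, 415.3, 285.9]
tool_rot: [0.576, 3.087, 0.001]
contact_force: [0.4, 0.7, 0.1]
opening: 12.5
gripper_force: 0.0
```

drive_tool([
  {"grip": -1, "dx": 0.7, "dy": -0.4, "dz": 0.1, "ax": 0, "ay": 0, "az": 0},
  {"grip": -1, "dx": 0.7, "dy": -0.4, "dz": 0.1, "ax": 0, "ay": 0, "az": 0},
  {"grip": -1, "dx": 0.7, "dy": -0.4, "dz": 0.1, "ax": 0, "ay": 0, "az": 0},
  {"grip": -1, "dx": 0.7, "dy": -0.4, "dz": 0.1, "ax": 0, "ay": 0, "az": 0},
])

```text
time: 2.95
tcp_pos: [549.5, 334.8, 304.9]
tool_rot: [0.58, 3.087, -0.0]
contact_force: [-0.4, 0.4, -1.4]
opening: -0.0
gripper_force: 0.0
```

```bash
cat > look.py <<'E'
import sys
from h import *
np.set_printoptions(precision=1,suppress=True)
s=manip.get_state();print(s["time"],s["tcp_pos"],s["tool_rot"],s["opening"],s["contact_force"])
c=shot("wrist");save(c,sys.argv[1])
Z=dict(gate_press=86,shelf_edge=100,tube_a0_mid=107,tube_a1_mid=107,far_tray=11,gate_weight=100,sorter=0,tube_a0=107,tube_a2_mid=18)
for k in sys.argv[2:] or Z:
    for m in manip.mark_of(c,k)[:2]:
        r,q=m["position"];print(k,round(m["p"],2),int(r),int(q),px2w(c,r,q,z=Z[k]),px2w(c,r,q,dep(c,r,q)))
E
python3 look.py w2.png
```

```text
2.95 [549.5 334.8 304.9] [ 0.6  3.1 -0. ] -0.010137407373941497 [-0.4  0.4 -1.4]
gate_press 0.62 199 326 [540.5 341.6  86. ] [540.7 341.6  85.1]
gate_press 0.4 336 97 [589.6  55.3  86. ] [610.7  -6.3  16.3]
shelf_edge 0.64 156 322 [500.2 352.8 100. ] [500.2 352.8 100.3]
tube_a0_mid 0.65 119 327 [472.9 368.6 107. ] [473.2 368.5 113. ]
tube_a1_mid 0.71 120 327 [473.3 368.5 107. ] [473.5 368.4 113.1]
tube_a1_mid 0.58 103 329 [461.6 374.4 107. ] [461.9 374.2 112.4]
far_tray 0.91 237 325 [595.1 318.6  11. ] [595.1 318.7  11.1]
far_tray 0.31 42 328 [397.9 398.7  11. ] [400.6 397.6  24.4]
gate_weight 0.81 143 396 [513.6 418.8 100. ] [512.8 417.3 108.5]
sorter 0.81 151 324 [500.2 354.    0. ] [496.6 355.9 100.4]
sorter 0.57 335 99 [615.7 -18.4   0. ] [611.3  -5.8  14.4]
tube_a0 0.94 119 281 [458.1 331.8 107. ] [457.6 331.2 100.6]
tube_a0 0.93 103 276 [445.1 332.9 107. ] [444.1 332.2  99.2]
tube_a2_mid 0.61 44 327 [401. 397.  18.] [402.  396.6  23.1]
tube_a2_mid 0.35 156 325 [504.8 353.4  18. ] [500.8 355.2 100.6]
```

View pics/w2.png

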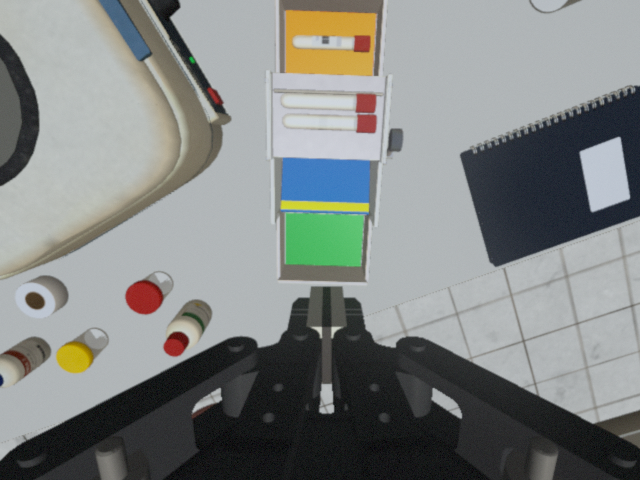

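The wrist view shows the shelf with both tubes at (330,102) and (330,123), the blue gate at (325,180) with its yellow strip at (325,206), and the green tray at (325,240). The fits agree on a sorter origin near (498,355), with the tubes at y_s ≈ 28 and 43. Now I'll press the gate.

drive_tool([
  {"grip": -1, "dx": -0.02, "dy": 0, "dz": -0.3, "ax": 0, "ay": 0, "az": 0},
  {"grip": -1, "dx": -0.02, "dy": 0, "dz": -0.6, "ax": 0, "ay": 0, "az": 0},
  {"grip": -1, "dx": -0.02, "dy": 0, "dz": -0.85, "ax": 0, "ay": 0, "az": 0},
  {"grip": -1, "dx": -0.02, "dy": 0, "dz": -0.95, "ax": 0, "ay": 0, "az": 0},
  {"grip": -1, "dx": -0.02, "dy": 0, "dz": -0.95, "ax": 0, "ay": 0, "az": 0},
])

```text
time: 4.08
tcp_pos: [541.4, 336.2, 113.4]
tool_rot: [-0.573, -3.085, 0.004]
contact_force: [-0.8, -0.2, -0.1]
opening: 0.2
gripper_force: 0.0
```

drive_tool([
  {"grip": -1, "dx": 0, "dy": 0, "dz": -0.04, "ax": 0, "ay": 0, "az": 0},
  {"grip": -1, "dx": 0, "dy": 0, "dz": -0.08, "ax": 0, "ay": 0, "az": 0},
  {"grip": -1, "dx": 0, "dy": 0, "dz": -0.11, "ax": 0, "ay": 0, "az": 0},
  {"grip": -1, "dx": 0, "dy": 0, "dz": -0.14, "ax": 0, "ay": 0, "az": 0},
  {"grip": -1, "dx": 0, "dy": 0, "dz": -0.17, "ax": 0, "ay": 0, "az": 0},
  {"grip": -1, "dx": 0, "dy": 0, "dz": -0.2, "ax": 0, "ay": 0, "az": 0},
  {"grip": -1, "dx": 0, "dy": 0, "dz": -0.22, "ax": 0, "ay": 0, "az": 0},
  {"grip": -1, "dx": 0, "dy": 0, "dz": -0.22, "ax": 0, "ay": 0, "az": 0},
])

```text
time: 5.08
tcp_pos: [542.5, 336.5, 70.8]
tool_rot: [-0.574, -3.088, 0.001]
contact_force: [-1.1, -0.9, -0.2]
opening: -0.3
gripper_force: 0.0
```

drive_tool([
  {"grip": -1, "dx": 0, "dy": 0, "dz": 0.2, "ax": 0, "ay": 0, "az": 0},
  {"grip": -1, "dx": 0, "dy": 0, "dz": 0.5, "ax": 0, "ay": 0, "az": 0},
  {"grip": -1, "dx": 0.1, "dy": -0.05, "dz": 0.8, "ax": 0, "ay": 0, "az": 0},
  {"grip": -1, "dx": 0.1, "dy": -0.05, "dz": 0.9, "ax": 0, "ay": 0, "az": 0},
  {"grip": -1, "dx": 0.1, "dy": -0.05, "dz": 0.9, "ax": 0, "ay": 0, "az": 0},
])

```text
time: 5.7
tcp_pos: [563.9, 326.9, 253.9]
tool_rot: [0.574, 3.084, 0.005]
contact_force: [-0.3, -0.3, 0.1]
opening: 0.1
gripper_force: 0.0
```

```bash
python3 look.py w3.png gate_press tube_a0_mid tube_a1_mid tube_a0 gate_weight shelf_edge
```

```text
5.7 [563.9 326.9 253.9] [0.6 3.1 0. ] 0.08145299466708426 [-0.3 -0.3  0.1]
gate_press 0.85 189 328 [540.  341.4  86. ] [545.2 339.9  49.3]
tube_a0_mid 0.63 4 331 [422.5 388.2 107. ] [399.5 398.7  23.3]
tube_a0_mid 0.56 91 332 [472.9 369.7 107. ] [473.4 369.4 112.9]
tube_a1_mid 0.82 70 331 [460.2 373.9 107. ] [461.  373.5 112.6]
tube_a1_mid 0.71 283 138 [552.7 169.2 107. ] [569.3 113.   23.2]
tube_a0 0.93 93 273 [459.4 330.  107. ] [458.3 329.4  99.7]
tube_a0 0.85 67 270 [443.1 335.  107. ] [441.6 334.5  99.5]
gate_weight 0.88 156 406 [535.9 406.2 100. ] [534.8 404.6 108.6]
shelf_edge 0.8 139 325 [501.9 353.1 100. ] [502.3 353.   66.5]
shelf_edge 0.51 295 14 [525.8  61.2 100. ] [533.6 -20.7  21.1]
```

View pics/w3.png

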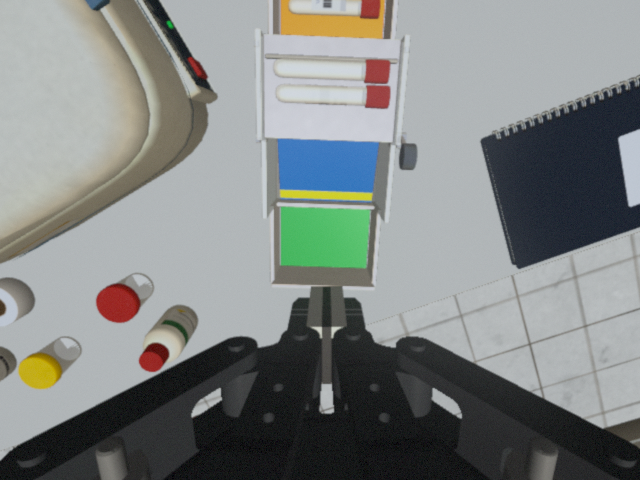

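The gate now leans to the green tray: gate_press has dropped to z 49 and the weight has swung over. Both tubes are still on the shelf, at (330,70) and (330,96) in the image. Next I'll move behind them with the fingers slightly open.

drive_tool([
  {"grip": -0.4, "dx": -0.3, "dy": 0.14, "dz": 0, "ax": 0, "ay": 0, "az": 0},
  {"grip": -0.4, "dx": -0.55, "dy": 0.25, "dz": 0, "ax": 0, "ay": 0, "az": 0},
  {"grip": -0.4, "dx": -0.63, "dy": 0.29, "dz": 0, "ax": 0, "ay": 0, "az": 0},
  {"grip": -0.4, "dx": -0.63, "dy": 0.29, "dz": 0, "ax": 0, "ay": 0, "az": 0},
])

```text
time: 6.55
tcp_pos: [436.1, 385.0, 251.3]
tool_rot: [0.571, 3.089, -0.0]
contact_force: [-0.3, 0.5, -0.0]
opening: 25.7
gripper_force: 0.0
```

Run:
```python
from h import *
np.set_printoptions(precision=1,suppress=True)
s=manip.get_state();print(s["tcp_pos"],s["opening"]);M=R.from_rotvec(s["tool_rot"]).as_matrix()
c=shot("wrist");save(c,"w4.png")
v,u=np.mgrid[200:480:1,150:500:1];d=c["depth"][v,u];k=(d>0)&(d<330);v,u,d=v[k],u[k],d[k]
P=np.c_[(u-c["cx"])/c["fx"]*d,-(v-c["cy"])/c["fy"]*d,-d]@c["hand_eye"][:3,:3].T+c["hand_eye"][:3,3]
f=P[(abs(P[:,1])<45)&(abs(P[:,0])<25)&(P[:,2]>-25)&(P[:,2]<40)]
print(len(f),f.min(0),f.max(0),np.percentile(f,[1,99],axis=0)); t=f[f[:,2]>np.percentile(f[:,2],97)-4]; print(np.percentile(t,[2,98],axis=0))
t=shot("top")
for k in("tube_a0_mid","tube_a1_mid"):
  for m in manip.mark_of(t,k)[:2]: print(k,m["p"],px2w(t,*m["position"],z=107))
```

```text
[436.1 385.  251.3] 25.72823395722219
4159 [-11.6 -24.4 -25. ] [11.9 28.8 14.3] [[-10.5 -23.5 -24.6]
 [ 11.5  28.   11.5]]
[[-10.2 -21.1   5.1]
 [ 11.3  25.6  13.4]]
tube_a0_mid 0.93 [471.4 371.3 107. ]
tube_a1_mid 0.75 [461.7 374.  107. ]
tube_a1_mid 0.59 [502.3 350.6 107. ]
```

drive_tool([
  {"grip": -0.4, "dx": 0, "dy": 0, "dz": -0.25, "ax": 0, "ay": 0, "az": 0},
  {"grip": -0.4, "dx": 0, "dy": 0, "dz": -0.45, "ax": 0, "ay": 0, "az": 0},
  {"grip": -0.4, "dx": 0, "dy": 0, "dz": -0.58, "ax": 0, "ay": 0, "az": 0},
  {"grip": -0.4, "dx": 0, "dy": 0, "dz": -0.63, "ax": 0, "ay": 0, "az": 0},
  {"grip": -0.4, "dx": 0, "dy": 0, "dz": -0.665, "ax": 0, "ay": 0, "az": 0},
  {"grip": -0.4, "dx": 0, "dy": 0, "dz": -0.665, "ax": 0, "ay": 0, "az": 0},
])

```text
time: 7.5
tcp_pos: [437.4, 384.6, 118.7]
tool_rot: [0.575, 3.088, 0.001]
contact_force: [0.4, -0.4, 0.8]
opening: 25.7
gripper_force: 0.0
```

Run:
```python
from h import *
np.set_printoptions(precision=1,suppress=True)
s=manip.get_state();print(s["tcp_pos"],s["opening"],s["contact_force"])
c=shot("side");cv2.imwrite("pics/s4.png",cv2.resize(c["frame"][130:280,220:420,::-1],(800,600)))
```

```text
[437.4 384.6 118.7] 25.650511828698544 [ 0.4 -0.4  0.8]
```

View pics/s4.png

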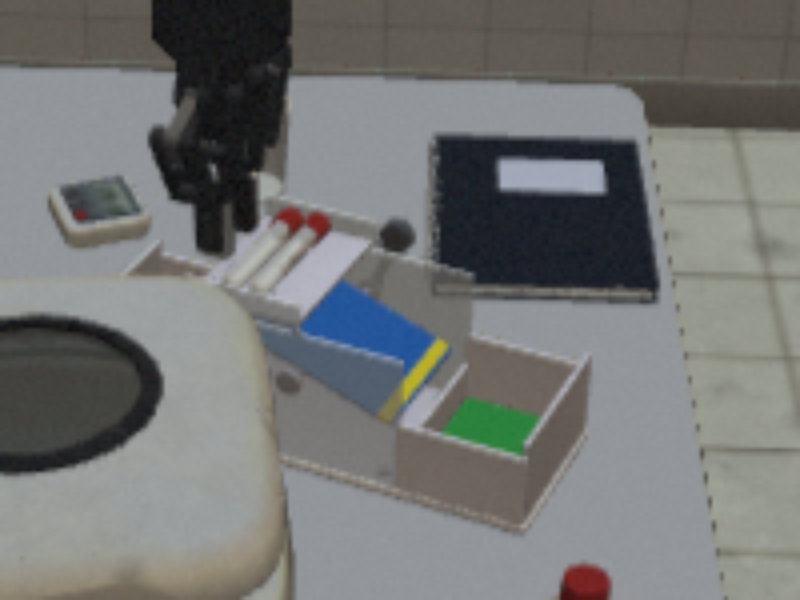

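The side view shows the gate leaning to green and the fingers behind the tubes, clear of them. I'll push slowly along -y_s.

drive_tool([
  {"grip": -0.4, "dx": 0.023, "dy": -0.01, "dz": 0, "ax": 0, "ay": 0, "az": 0},
  {"grip": -0.4, "dx": 0.046, "dy": -0.02, "dz": 0, "ax": 0, "ay": 0, "az": 0},
  {"grip": -0.4, "dx": 0.069, "dy": -0.03, "dz": 0, "ax": 0, "ay": 0, "az": 0},
  {"grip": -0.4, "dx": 0.092, "dy": -0.04, "dz": 0, "ax": 0, "ay": 0, "az": 0},
  {"grip": -0.4, "dx": 0.115, "dy": -0.05, "dz": 0, "ax": 0, "ay": 0, "az": 0},
  {"grip": -0.4, "dx": 0.138, "dy": -0.06, "dz": 0, "ax": 0, "ay": 0, "az": 0},
  {"grip": -0.4, "dx": 0.161, "dy": -0.07, "dz": 0, "ax": 0, "ay": 0, "az": 0},
  {"grip": -0.4, "dx": 0.184, "dy": -0.08, "dz": 0, "ax": 0, "ay": 0, "az": 0},
])

```text
time: 8.55
tcp_pos: [473.9, 368.4, 118.3]
tool_rot: [-0.575, -3.089, -0.0]
contact_force: [-0.5, 0.2, 0.2]
opening: 25.3
gripper_force: 0.1
```

Run:
```python
from h import *
np.set_printoptions(precision=1,suppress=True)
s=manip.get_state();print(s["tcp_pos"],s["opening"],s["contact_force"])
c=shot("side");cv2.imwrite("pics/s5.png",cv2.resize(c["frame"][130:280,220:420,::-1],(800,600)))
```

```text
[473.9 368.4 118.3] 25.25188046859725 [-0.5  0.2  0.2]
```

View pics/s5.png

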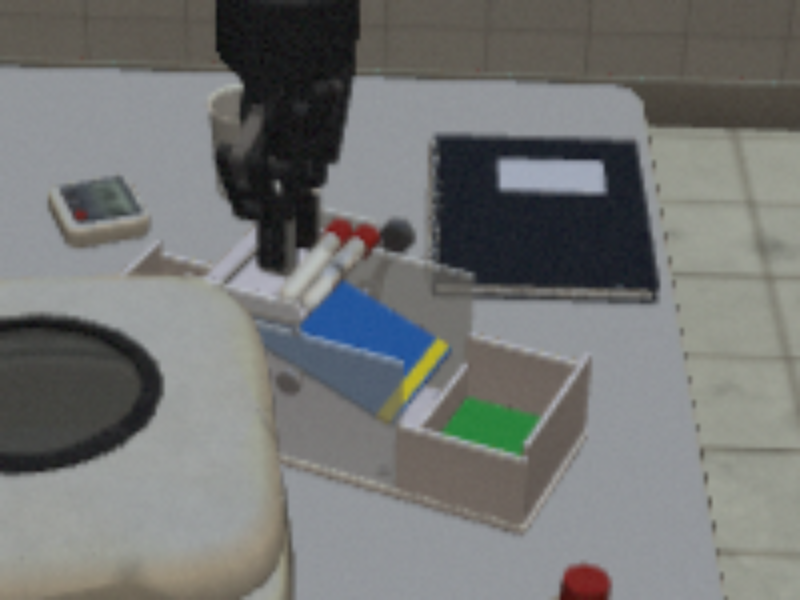

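The tubes are straight, with the front one right at the shelf edge around (350,265). I'll keep pushing.

drive_tool([
  {"grip": -0.4, "dx": 0.023, "dy": -0.01, "dz": 0, "ax": 0, "ay": 0, "az": 0},
  {"grip": -0.4, "dx": 0.04, "dy": -0.017, "dz": 0, "ax": 0, "ay": 0, "az": 0},
  {"grip": -0.4, "dx": 0.055, "dy": -0.024, "dz": 0, "ax": 0, "ay": 0, "az": 0},
  {"grip": -0.4, "dx": 0.07, "dy": -0.031, "dz": 0, "ax": 0, "ay": 0, "az": 0},
  {"grip": -0.4, "dx": 0.085, "dy": -0.038, "dz": 0, "ax": 0, "ay": 0, "az": 0},
  {"grip": -0.4, "dx": 0.1, "dy": -0.044, "dz": 0, "ax": 0, "ay": 0, "az": 0},
  {"grip": -0.4, "dx": 0.11, "dy": -0.048, "dz": 0, "ax": 0, "ay": 0, "az": 0},
  {"grip": -0.4, "dx": 0.11, "dy": -0.048, "dz": 0, "ax": 0, "ay": 0, "az": 0},
])

```text
time: 9.6
tcp_pos: [495.7, 358.9, 118.3]
tool_rot: [0.575, 3.088, 0.0]
contact_force: [-0.3, 0.5, -0.2]
opening: 25.7
gripper_force: 0.0
```

Run:
```python
from h import *
np.set_printoptions(precision=1,suppress=True)
s=manip.get_state();print(s["tcp_pos"],s["opening"],s["contact_force"])
c=shot("side");cv2.imwrite("pics/s6.png",cv2.resize(c["frame"][130:280,220:420,::-1],(800,600)))
```

```text
[495.7 358.9 118.3] 25.721478567151994 [-0.3  0.5 -0.2]
```

View pics/s6.png

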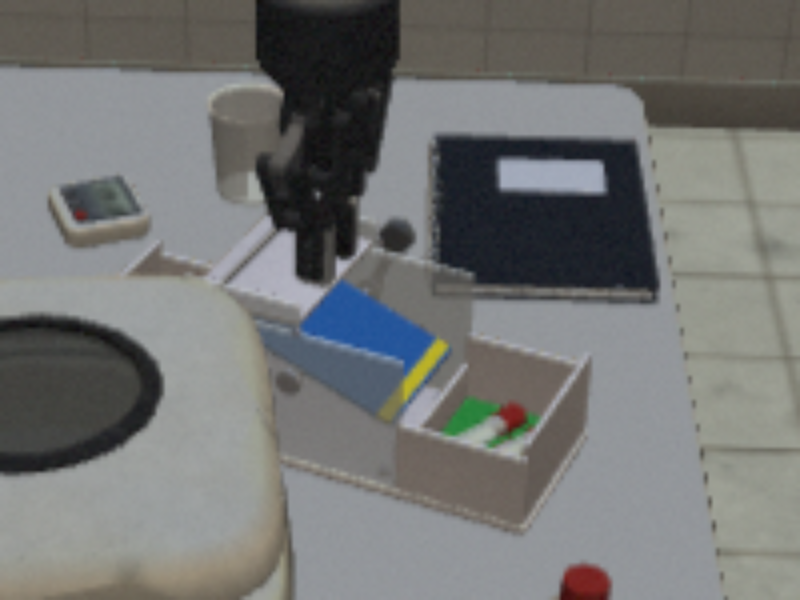

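The shelf and gate are empty and tubes lie in the green tray around (495,425). I'll withdraw and check with the wrist camera.

drive_tool([
  {"grip": -0.4, "dx": 0, "dy": 0, "dz": 0.2, "ax": 0, "ay": 0, "az": 0},
  {"grip": -0.4, "dx": 0, "dy": 0, "dz": 0.5, "ax": 0, "ay": 0, "az": 0},
  {"grip": -0.4, "dx": 0.3, "dy": -0.13, "dz": 0.8, "ax": 0, "ay": 0, "az": 0},
  {"grip": -0.4, "dx": 0.4, "dy": -0.17, "dz": 0.9, "ax": 0, "ay": 0, "az": 0},
  {"grip": -0.4, "dx": 0.4, "dy": -0.17, "dz": 0.9, "ax": 0, "ay": 0, "az": 0},
  {"grip": -0.4, "dx": 0.4, "dy": -0.17, "dz": 0.9, "ax": 0, "ay": 0, "az": 0},
])

```text
time: 10.4
tcp_pos: [574.5, 324.9, 297.3]
tool_rot: [-0.574, -3.086, 0.001]
contact_force: [-0.4, 0.5, -0.2]
opening: 25.7
gripper_force: 0.0
```

```bash
python3 look.py w7.png gate_press gate_weight
```

```text
10.4 [574.5 324.9 297.3] [-0.6 -3.1  0. ] 25.65116939958922 [-0.4  0.5 -0.2]
gate_press 0.59 172 326 [539.6 341.1  86. ] [542.6 340.   51. ]
gate_press 0.48 211 285 [560.2 291.3  86. ] [569.8 279.7  21.2]
gate_weight 0.8 144 393 [537.2 404.6 100. ] [536.5 403.2 108.7]
```

View pics/w7.png

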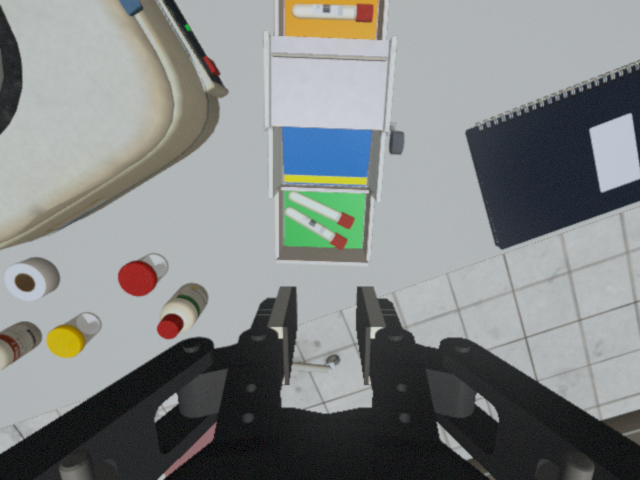

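Both tubes lie in the green tray, at (320,210) and (315,228). The gate still leans to green, the orange tray's tube is in place, and the hand is clear.

```bash
python3 -c "
from cell import manip
print(manip.close_job())"
```

```text
the job is handed in; nothing more can be done
None
```

The job is handed in: I tipped the gate to the green side first, then pushed both red-capped tubes into the green tray, and the last picture shows the orange tray's tube still in place and the hand clear (10.4 s of 38 s used).

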